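# Return polished watch cases to their job trays

## Task

The four steel watch cases on the mat have been polished: put each one back into its own job tray, which is the one holding a case back of the same shape and size. Set each case down gently (no dropping), flat and face up in the middle of that tray's empty felt pad, and do not shift the bare movement that stands on the mat in its black holder.

Things in the scene. Friction and masses are not known exactly. Their poses are not given: they have to be found in the camera images.
- case_large_round: Loose steel big round wristwatch case: ring 46 mm in diameter, 12 mm high, 55 g, flat and face up on the green mat (top 2 mm above the bench). White plastic plug in its middle; four short strap lugs on its +y and -y ends, 53 mm over their tips. Bare flanks on its +x and -x sides, 46 mm apart: grip there, from above. Origin: centre of its underside, z up.
- case_small_round: Loose steel small round (lady's) watch case: ring 28 mm in diameter, 9 mm high, 22 g, flat and face up on the green mat (top 2 mm above the bench). White plastic plug in its middle; four short strap lugs on its +y and -y ends, 34 mm over their tips. Bare flanks on its +x and -x sides, 28 mm apart: grip there, from above. Origin: centre of its underside, z up.
- case_square: Loose steel square watch case: frame 38 x 38 mm, 11 mm high (the top 2.5 mm is a bezel 35 mm square), 45 g, flat and face up on the green mat (top 2 mm above the bench). White plastic plug in its middle; four short strap lugs on its +y and -y ends, 47 mm over their tips. Bare flanks on its +x and -x sides, 38 mm apart: grip there, from above. Origin: centre of its underside, z up.
- case_rectangular: Loose steel oblong watch case: frame 28 mm (x) x 48 mm (y), 10 mm high (the top 2 mm is a bezel 25 x 45 mm), 38 g, flat and face up on the green mat (top 2 mm above the bench). White plastic plug in its middle; four short strap lugs on its +y and -y ends, 55 mm over their tips. Bare flanks on its +x and -x sides, 28 mm apart: grip there, from above. Origin: centre of its underside, z up.
- tray_large_round: Fixed shallow white tray holding a plain round case back 42 mm in diameter (the big one of the two round backs), fixed at x -6, y +68 mm, top 6 mm up. Origin: on the bench, below the centre of its empty dark felt pad (76 x 76 mm, top 4 mm up). Edges at x -43 and +43, y -43.5 and +96.5; lip between pad and back at y +41.5 mm; all lips 7 mm above the bench.
- tray_small_round: Fixed shallow white tray holding a plain round case back 24 mm in diameter (the small one of the two round backs), fixed at x -6, y +68 mm, top 6 mm up. Origin: on the bench, below the centre of its empty dark felt pad (76 x 76 mm, top 4 mm up). Edges at x -43 and +43, y -43.5 and +96.5; lip between pad and back at y +41.5 mm; all lips 7 mm above the bench.
- tray_square: Fixed shallow white tray holding a square case back 35 x 35 mm, fixed at x -6, y +68 mm, top 6 mm up. Origin: on the bench, below the centre of its empty dark felt pad (76 x 76 mm, top 4 mm up). Edges at x -43 and +43, y -43.5 and +96.5; lip between pad and back at y +41.5 mm; all lips 7 mm above the bench.
- tray_rectangular: Fixed shallow white tray holding an oblong case back 25 x 45 mm, fixed at x -6, y +68 mm, top 6 mm up. Origin: on the bench, below the centre of its empty dark felt pad (76 x 76 mm, top 4 mm up). Edges at x -43 and +43, y -43.5 and +96.5; lip between pad and back at y +41.5 mm; all lips 7 mm above the bench.
- movement: Bare watch movement, brassy with small wheels, in a round black holder: 38 mm in diameter, 11 mm high, 45 g, loose on the mat among the cases. Delicate: not to be moved. Origin: centre of its underside. (An eye loupe and a felt cone, up to 31 mm high, also stand on the mat.)

How it is judged:
At the end, for the whole second after the job is handed in: Every case is in the tray with the case back of its own shape and size: its centre within 15 mm (horizontally) of the centre of that tray's felt pad, its underside resting on the pad (2 to 6.5 mm above the tray's origin), face up within 0.08 rad of level, released and at rest (horizontal distance between case_large_round and tray_large_round below 0.015 m and z of case_large_round in the frame of tray_large_round between 0.002 and 0.0065 m and angle between each of case_large_round, case_small_round, case_square, case_rectangular's own z axis and vertical below 0.08 rad and linear speed of each of case_large_round, case_small_round, case_square, case_rectangular below 0.02 m/s and angular speed of each of case_large_round, case_small_round, case_square, case_rectangular below 0.2 rad/s and horizontal distance between case_small_round and tray_small_round below 0.015 m and z of case_small_round in the frame of tray_small_round between 0.002 and 0.0065 m and horizontal distance between case_square and tray_square below 0.015 m and z of case_square in the frame of tray_square between 0.002 and 0.0065 m and horizontal distance between case_rectangular and tray_rectangular below 0.015 m and z of case_rectangular in the frame of tray_rectangular between 0.002 and 0.0065 m); the robot touches nothing.
It fails at once if the bare movement is shifted by more than 15 mm (distance of movement from where it was at the start of the episode above 0.015 m).
It fails at once if a case is dropped or knocked flying (faster than 0.6 m/s while more than 70 mm from the TCP) ((linear speed of case_large_round above 0.6 m/s and distance between case_large_round and the grasp point above 0.07 m) or (linear speed of case_small_round above 0.6 m/s and distance between case_small_round and the grasp point above 0.07 m) or (linear speed of case_square above 0.6 m/s and distance between case_square and the grasp point above 0.07 m) or (linear speed of case_rectangular above 0.6 m/s and distance between case_rectangular and the grasp point above 0.07 m)).
It also fails if it takes over 106 s, if anything falls off the work surface, if the arm or the gripper's body presses on something with over 40 N, if the wrist force passes 120 N, or if a joint passes its speed limit or range.

## Robot

A 6-joint arm with a two-finger parallel gripper is mounted at the origin on the work surface. World frame = base frame: x ahead of the robot, y to its left, z up, the work surface at z = 0. Lengths are in m, angles in rad, forces in N, time in s.
With the tool pointing down it reaches from about 0.425 to 1.125 m from the base axis. Payload 14.9 kg.
Tool frame: the origin (TCP) lies between the finger pads, 19 mm behind the fingertips; this is the grasp point; z points along the fingers, y is the line along which they close (so a half turn about z gives the same grasp; the last joint's range is limited). The gripper opens to 91 mm and grips with 3 to 60 N. Pads are 32 mm wide; open, the fingers measure 118 mm over their backs; the gripper's body (76 mm by 178 mm) begins 60 mm behind the grasp point.
Start: joints at [1.219, 0.379, 1.734, -0, 1.028, -0.033], TCP at [0.219, 0.665, 0.233] pointing down, gripper open.
Joint ranges: [-2.77, 2.77], [-0.74, 2.19], [0, 2.66], [-1.06, 4.2], [0.31, 2.87], [-3.08, 3.08]. Speed limits (rad/s): [1.89, 1.89, 2.39, 3.14, 3.14, 3.14].

## Interface

Orientations are given as [roll, pitch, yaw] about the fixed x, y, z axes, in that order (R = Rz(yaw) Ry(pitch) Rx(roll)).
In Python, from workcell import get_obs, snapshot, order gives the robot as it stands. The module is installed in compiled form; this text tells all that it offers.
- The arm moves only by the shell command python3 -m handwheel 'ROWS' [FORCE]. ROWS is JSON, a list of rows, each an object of numbers: "claw": the finger opening in mm, from 0 to 91.2; "x", "y", "z": the shift along the tool's x, y, z in mm; "yaw": the turn about the tool's z in degrees. A call has 1 to 12 rows; each row is the pose to reach, as a shift and turn from the pose commanded when the call began, along the tool's axes at that moment; what a row does not reach only later rows make up. A row lasts 1/10 s, in which the tool goes at most 50 mm and 8.59 degrees, less where a joint would pass 70% of its speed; a pose out of reach is approached as far as the arm can. A call with a gripper value outside its range is refused whole. The fingers move at their own pace and stop on an object; FORCE is the grip in N (left out, the last holds). Time passes only in rows, so rows that repeat a pose let the fingers close. It gives the time, the measured TCP pose, the force, the opening and the grip force at its end, in the units of the state.
- get_obs(): the state, without advancing time (a new reading comes with each control period).
- snapshot(name): name is "scene" or "top" or "wrist"; returns a dict with "pixels" (384x512x3 uint8, red, green, blue), "K" (3x3 intrinsics, pixels), "position" and "attitude" of the camera in the world; the wrist camera has in their place "mount" (4x4, takes a point from camera to tool coordinates, whose origin is the TCP and whose axes are the flange's). Camera axes: x right, y down, z forward; pixel columns grow to the right and rows downward; lengths in m; the calibration is good to about 2 mm. A picture is of the moment at which its call begins: read the wrist's pose just before it. There is no depth.
- order.hand_in(): hands the job in; it is judged then, once.
The state is a dict: "clock": time; "joints": joint angles; "qd": joint speeds; "tau": joint torques, N m; "tool_pos": TCP position; "eef_rot": TCP orientation; "force": force on the tool from outside, world axes, zero at the start; "torque": the same for the moment, N m; "grip_width": finger opening in m; "finger_force": force on a finger pad.
Only numpy, scipy, OpenCV 4.12 (cv2) and the standard library are available. Lean on these libraries where they do the work, as an engineer would, in place of code of your own. Each camera call takes 0.05 s, during which the arm holds its last target. There are 200 camera calls.

## Working session

There is one attempt and no reset: what is moved stays moved. The work goes in short steps, Python scripts to look and compute and a shell command to move; the robot and the scene stay as the last step left them, time stands still between calls to the robot, and variables do not carry over. Pictures are saved under pics/ and viewed, at most 14 in all, crops included, and the job is handed in when it is done.

```bash
mkdir -p pics; python3 - <<'E'
from workcell import get_obs, snapshot
import cv2,numpy as np
o=get_obs(); print(o['clock'],o['tool_pos'],o['eef_rot'],o['grip_width'])
for n in ['top','scene']:
    s=snapshot(n); cv2.imwrite(f'pics/{n}0.png',s['pixels'][:,:,::-1]); print(n,s['K'],s['position'],s['attitude'])
s=snapshot('wrist'); print(s['mount'],s['K']); cv2.imwrite('pics/w0.png',s['pixels'][:,:,::-1])
E
```

```text
0.0 [0.21927187 0.66437324 0.23208848] [-3.14048313e+00 -3.30645023e-05  2.82276275e+00] 0.09107466642784841
top [[365.47833747   0.         254.71474606]
 [  0.         365.47833747 188.38579743]
 [  0.           0.           1.        ]] [0.49656809 0.00407103 0.76014331] [-3.04678181 -0.04051239 -1.54538669]
scene [[374.14690489   0.         256.1754739 ]
 [  0.         374.14690489 191.44538346]
 [  0.           0.           1.        ]] [ 0.92000858 -0.47875991  0.59534302] [-2.31514156 -0.00978315  0.69717862]
[[ 3.04247839e-04 -9.55455366e-01 -2.95135480e-01  8.47883586e-02]
 [ 9.99999944e-01  2.50401010e-04  2.20240663e-04  2.63859227e-04]
 [-1.36527901e-04 -2.95135531e-01  9.55455389e-01 -1.51891301e-01]
 [ 0.00000000e+00  0.00000000e+00  0.00000000e+00  1.00000000e+00]] [[272.81519862   0.         258.10969303]
 [  0.         272.81519862 191.69338855]
 [  0.           0.           1.        ]]
```

View pics/top0.png

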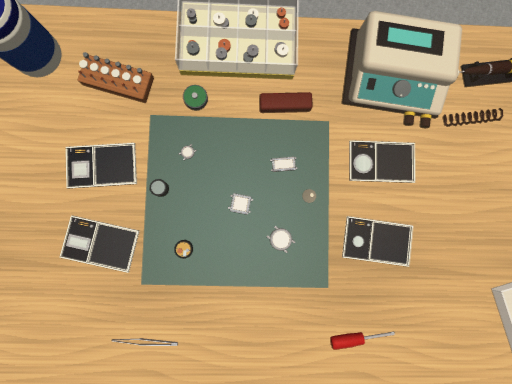

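View pics/scene0.png

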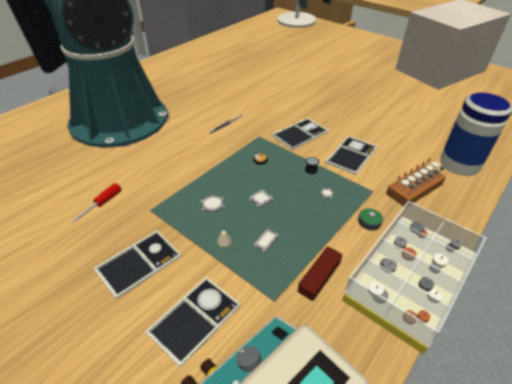

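Top view: cases at small (187,152), oblong (284,164), square (240,204), large (281,239); movement (183,249), loupe (159,187), cone (310,196). Tray pads: square (115,165), oblong (112,246), large round (395,162), small round (391,243). The scene view shows the same things obliquely, with all four cases visible. Next I measure them.

```bash
cat > h.py <<'E'
import numpy as np, cv2
from scipy.spatial.transform import Rotation as R
from workcell import get_obs, snapshot
def cam(name):
    o=get_obs(); s=snapshot(name); K=s['K']
    if name=='wrist':
        T=np.eye(4); T[:3,:3]=R.from_euler('xyz',o['eef_rot']).as_matrix(); T[:3,3]=o['tool_pos']; T=T@s['mount']
        return s['pixels'],K,T[:3,3],T[:3,:3]
    return s['pixels'],K,np.array(s['position']),R.from_euler('xyz',s['attitude']).as_matrix()
def ray(c,uv):
    d=np.linalg.solve(c[1],np.array([uv[0],uv[1],1.])); return c[3]@d
def plane(c,uv,z):
    d=ray(c,uv); return c[2]+d*(z-c[2][2])/d[2]
def proj(c,p):
    q=c[1]@(c[3].T@(np.asarray(p)-c[2])); return q[:2]/q[2]
def tri(c1,a,c2,b):
    d1=ray(c1,a);d2=ray(c2,b)
    t=np.linalg.lstsq(np.c_[d1,-d2],c2[2]-c1[2],rcond=None)[0]
    p,q=c1[2]+t[0]*d1,c2[2]+t[1]*d2
    return (p+q)/2,np.linalg.norm(p-q)
def blobs(m,lo,hi):
    cs,_=cv2.findContours(m.astype(np.uint8),cv2.RETR_EXTERNAL,cv2.CHAIN_APPROX_NONE)
    return [k for k in cs if lo<=cv2.contourArea(k)<=hi]
def cen(k):
    M=cv2.moments(k); return np.array([M['m10'],M['m01']])/M['m00']
E
python3 - <<'E'
from h import *
t=cam('top'); s=cam('scene')
def white(p): return (p.min(2)>150)&(p.max(2).astype(int)-p.min(2)<40)
def dark(p): return p.max(2)<75
sw=[cen(k) for k in blobs(white(s[0]),20,900)]; sd=[(cen(k)) for k in blobs(dark(s[0]),200,4000)]
print('white')
for k in blobs(white(t[0]),25,900):
    c=cen(k)
    if not(140<c[0]<330 and 110<c[1]<290): continue
    e=proj(s,plane(t,c,0.012)); b=min(sw,key=lambda q:np.linalg.norm(q-e))
    p,g=tri(t,c,s,b); print(c.round(1),cv2.contourArea(k),np.round(cv2.minAreaRect(k)[1],1),plane(t,c,.012).round(4),'err',(b-e).round(1),'tri',p.round(4),round(g,4))
print('dark')
for k in blobs(dark(t[0]),500,2500):
    c=cen(k); r=cv2.minAreaRect(k); q=np.array([plane(t,x,.004)[:2] for x in cv2.boxPoints(r)])
    e=proj(s,plane(t,c,0.004)); b=min(sd,key=lambda q:np.linalg.norm(q-e)) if sd else e
    p,g=tri(t,c,s,b); ed=q[1]-q[0]
    print(np.round(r[0],1),q.mean(0).round(4),np.linalg.norm(ed).round(4),np.linalg.norm(q[2]-q[1]).round(4),'ang',np.degrees(np.arctan2(ed[1],ed[0])).round(1),'err',(b-e).round(1),'tri',p.round(4),round(g,4))
E
```

```text
white
[280.7 239. ] 286.0 [19.6 19.3] [ 0.4665 -0.0801  0.012 ] err [-0.3  0.4] tri [ 0.4662 -0.0805  0.0109] 0.0006
[240.1 203.5] 277.0 [19.9 19.2] [0.5366 0.0048 0.012 ] err [-0.3  0.6] tri [0.5364 0.0046 0.0102] 0.0007
[157.9 186.8] 97.0 [11. 11.] [0.5659 0.1729 0.012 ] err [13.5 25.9] tri [ 0.586   0.2035 -0.0868] 0.0269
[283.5 163.4] 222.0 [12.5 23.8] [ 0.6223 -0.083   0.012 ] err [-0.5  1.3] tri [ 0.6224 -0.0837  0.0088] 0.0011
[187.  151.4] 82.5 [10. 10.] [0.6411 0.1173 0.012 ] err [-0.3  1.1] tri [0.6412 0.1174 0.0088] 0.0011
dark
[112.5 246.1] [0.4441 0.2593] 0.0739 0.0744 ang -10.3 err [-0.  -0.2] tri [0.4437 0.259  0.0047] 0.0001
[390.1 242.5] [ 0.4645 -0.3097] 0.0727 0.0749 ang -8.2 err [-1.3  1.2] tri [ 0.4635 -0.3112  0.0013] 0.0019
[358.3 238. ] [ 0.4722 -0.2427] 0.0783 0.0482 ang -6.6 err [-1.2 -0.7] tri [ 0.4702 -0.2421  0.0058] 0.0025
[ 79.8 165.9] [0.6053 0.3355] 0.0486 0.0785 ang -85.5 err [-10.3  12.6] tri [ 0.5977  0.3417 -0.0405] 0.0343
[114.1 164. ] [0.6114 0.2664] 0.0738 0.0738 ang -84.6 err [ 0.3 -0.2] tri [0.6117 0.2667 0.0045] 0.0008
[394.5 161. ] [ 0.6367 -0.3209] 0.0717 0.0734 ang -88.0 err [-0.8  1.8] tri [ 0.6357 -0.3222  0.0008] 0.001
[363. 160.] [ 0.6367 -0.253 ] 0.0475 0.0774 ang -88.0 err [-29.4  29.6] tri [ 0.6288 -0.2911 -0.0513] 0.0506
[486.8  72.2] [ 0.8415 -0.53  ] 0.115 0.0521 ang -81.1 err [  17.  -251.3] tri [ 0.7413 -0.3789  0.2195] 0.0033
[410.1  37.6] [ 0.9132 -0.3591] 0.0547 0.1481 ang -9.2 err [  13.8 -115.5] tri [ 0.8543 -0.2904  0.1322] 0.027
[31.5 46.1] [0.8568 0.4529] 0.1139 0.0993 ang -27.1 err [  1.6 -15.7] tri [0.8329 0.4271 0.0555] 0.0159
```

```bash
python3 - <<'E'
import cv2,numpy as np
p=cv2.imread('pics/top0.png')
c=[(281,239),(240,203),(284,163),(187,151)]
t=[cv2.resize(p[y-18:y+19,x-18:x+19],(296,296),interpolation=cv2.INTER_CUBIC) for x,y in c]
cv2.imwrite('pics/c0.png',np.vstack([np.hstack(t[:2]),np.hstack(t[2:])]))
E
```

```text
(no output)
```

View pics/c0.png

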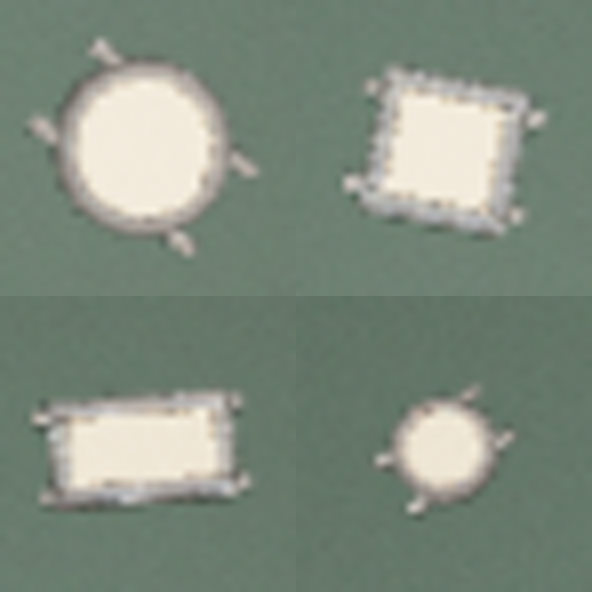

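Lug axes in the crop (image directions): large (146,120), square (164,33), oblong (196,-16), small (92,-69). The plug sits in the middle of each case. Now I turn these into grasp yaws (tool x along the lugs).

```bash
cat > go.py <<'E'
import sys
from h import *
x,y,z,w=map(float,sys.argv[1:5]); o=get_obs()
r=R.from_euler('xyz',o['eef_rot']); d=r.inv().apply(np.array([x,y,z])-o['tool_pos'])*1e3
print('t',round(o['clock'],2),'pos',o['tool_pos'].round(4),'yaw',np.degrees(o['eef_rot'][2]).round(1),'width',round(o['grip_width'],4),'F',o['force'].round(1))
print('shift mm',d.round(1),'tool yaw',round(-((w-np.degrees(o['eef_rot'][2])+180)%360-180),1))
E
python3 - <<'E'
from h import *
t=cam('top')
for n,a,d in [('large',(281,239),(146,120)),('square',(240,203),(164,33)),('rect',(284,163),(196,-16)),('small',(187,151),(92,-69))]:
    a=np.array(a);d=np.array(d)/16
    v=plane(t,a+d,.007)-plane(t,a-d,.007); print(n,np.degrees(np.arctan2(v[1],v[0])).round(1)%180)
E
python3 go.py .641 .117 .1 127.5
```

```text
large 52.2
square 80.2
rect 96.5
small 129.6
t 0.3 pos [0.2193 0.6646 0.2325] yaw 161.7 width 0.0911 F [-0.1 -0.2 -0.5]
shift mm [-572.1 -387.9  132.6] tool yaw 34.2
```

```bash
python3 -m handwheel '[{"claw":91,"x":-572,"y":-388,"z":90,"yaw":32},{"claw":91,"x":-572,"y":-388,"z":90,"yaw":32},{"claw":91,"x":-572,"y":-388,"z":90,"yaw":32},{"claw":91,"x":-572,"y":-388,"z":90,"yaw":32},{"claw":91,"x":-572,"y":-388,"z":90,"yaw":32},{"claw":91,"x":-572,"y":-388,"z":90,"yaw":32},{"claw":91,"x":-572,"y":-388,"z":90,"yaw":32},{"claw":91,"x":-572,"y":-388,"z":90,"yaw":32},{"claw":91,"x":-572,"y":-388,"z":90,"yaw":32},{"claw":91,"x":-572,"y":-388,"z":90,"yaw":32},{"claw":91,"x":-572,"y":-388,"z":90,"yaw":32},{"claw":91,"x":-572,"y":-388,"z":90,"yaw":32}]' 15; python3 go.py .641 .117 .14 129.6
```

```text
clock: 1.5
tool_pos: [0.5834, 0.1914, 0.1552]
eef_rot: [3.141, 0.0, 2.264]
force: [-0.0, 0.6, -0.4]
grip_width: 0.0907
finger_force: 0.0
t 1.5 pos [0.5834 0.1914 0.1552] yaw 129.7 width 0.0907 F [-0.   0.6 -0.4]
shift mm [-94.1  -3.2  15.2] tool yaw 0.1
```

```bash
python3 -m handwheel '[{"claw":91,"x":-40},{"claw":91,"x":-80},{"claw":91,"x":-80},{"claw":91,"x":-80},{"claw":91,"x":-80}]' >/dev/null; python3 go.py .641 .117 .0235 129.6; python3 - <<'E'
from h import *
c=cam('wrist'); cv2.imwrite('pics/w1.png',c[0][:,:,::-1])
m=c[0]; m=(m.min(2)>150)&(m.max(2).astype(int)-m.min(2)<45)
for k in blobs(m,100,8000):
    p=plane(c,cen(k),.011)
    if .4<p[0]<.7 and abs(p[1])<.2: print(cen(k).round(),cv2.contourArea(k),p.round(4))
E
```

```text
t 1.5 pos [0.5834 0.1914 0.1552] yaw 129.7 width 0.0907 F [-0.   0.6 -0.4]
shift mm [-94.1  -3.3 131.7] tool yaw 0.1
[256. 257.] 315.0 [0.6394 0.1202 0.011 ]
[231. 195.] 440.5 [0.566  0.1636 0.011 ]invalid input at $[0]: expected keys claw, x, y, z, yaw
```

View pics/w1.png

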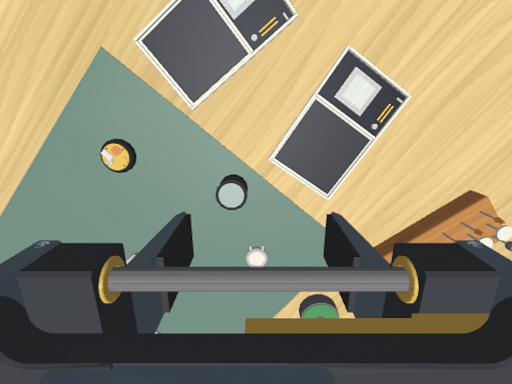

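Wrist view: the small case is at (256,257) between the fingers, lugs symmetric (yaw is right); the movement is at (118,155), loupe (231,192), both clear. Every row needs all keys.

```bash
python3 -m handwheel '[{"claw":91,"x":-45,"y":-2,"z":10,"yaw":0},{"claw":91,"x":-80,"y":-2,"z":15,"yaw":0},{"claw":91,"x":-80,"y":-2,"z":15,"yaw":0},{"claw":91,"x":-80,"y":-2,"z":15,"yaw":0},{"claw":91,"x":-80,"y":-2,"z":15,"yaw":0}]' >/dev/null; python3 go.py .640 .119 .0235 129.6
```

```text
t 2.05 pos [0.6313 0.131  0.1403] yaw 129.8 width 0.0914 F [ 0.8 -0.3 -0.2]
shift mm [-14.8  -1.  116.8] tool yaw 0.2
```

```bash
python3 -m handwheel '[{"claw":60,"x":-15,"y":-1,"z":40,"yaw":0},{"claw":60,"x":-15,"y":-1,"z":80,"yaw":0},{"claw":60,"x":-15,"y":-1,"z":105,"yaw":0},{"claw":60,"x":-15,"y":-1,"z":117,"yaw":0},{"claw":60,"x":-15,"y":-1,"z":117,"yaw":0},{"claw":20,"x":-15,"y":-1,"z":117,"yaw":0},{"claw":20,"x":-15,"y":-1,"z":117,"yaw":0},{"claw":20,"x":-15,"y":-1,"z":117,"yaw":0},{"claw":20,"x":-15,"y":-1,"z":117,"yaw":0},{"claw":20,"x":-15,"y":-1,"z":117,"yaw":0},{"claw":20,"x":-15,"y":-1,"z":117,"yaw":0}]' 15; python3 go.py .4645 -.3097 .1 129.6
```

```text
clock: 3.15
tool_pos: [0.6409, 0.1183, 0.0236]
eef_rot: [3.141, 0.0, 2.264]
force: [-0.9, 1.5, 4.5]
grip_width: 0.0272
finger_force: 15.0
t 3.15 pos [0.6409 0.1183 0.0236] yaw 129.7 width 0.0272 F [-0.9  1.5  4.5]
shift mm [-216.5 -409.2  -76.5] tool yaw 0.1
```

```bash
python3 -m handwheel '[{"claw":20,"x":0,"y":0,"z":-25,"yaw":0},{"claw":20,"x":0,"y":0,"z":-60,"yaw":0},{"claw":20,"x":-20,"y":-37,"z":-60,"yaw":0},{"claw":20,"x":-40,"y":-75,"z":-60,"yaw":0},{"claw":20,"x":-60,"y":-113,"z":-60,"yaw":0},{"claw":20,"x":-80,"y":-151,"z":-60,"yaw":0},{"claw":20,"x":-100,"y":-190,"z":-60,"yaw":0},{"claw":20,"x":-120,"y":-228,"z":-60,"yaw":0},{"claw":20,"x":-140,"y":-266,"z":-60,"yaw":0},{"claw":20,"x":-160,"y":-304,"z":-60,"yaw":0},{"claw":20,"x":-180,"y":-340,"z":-60,"yaw":0},{"claw":20,"x":-195,"y":-370,"z":-60,"yaw":0}]'; python3 go.py .464 -.3105 .0275 129.6
```

```text
clock: 4.35
tool_pos: [0.4799, -0.2702, 0.0833]
eef_rot: [-3.142, 0.0, 2.264]
force: [1.1, 0.4, -0.2]
grip_width: 0.0271
finger_force: 15.0
t 4.35 pos [ 0.4799 -0.2702  0.0833] yaw 129.7 width 0.0271 F [ 1.1  0.4 -0.2]
shift mm [-20.9 -38.   55.8] tool yaw 0.1
```

```bash
python3 -m handwheel '[{"claw":20,"x":-21,"y":-38,"z":0,"yaw":0},{"claw":20,"x":-21,"y":-38,"z":0,"yaw":0},{"claw":20,"x":-21,"y":-38,"z":25,"yaw":0},{"claw":20,"x":-21,"y":-38,"z":45,"yaw":0},{"claw":20,"x":-21,"y":-38,"z":53,"yaw":0},{"claw":20,"x":-21,"y":-38,"z":55,"yaw":0},{"claw":20,"x":-21,"y":-38,"z":56,"yaw":0},{"claw":20,"x":-21,"y":-38,"z":57,"yaw":0},{"claw":20,"x":-21,"y":-38,"z":57,"yaw":0}]'
```

```text
clock: 5.25
tool_pos: [0.4654, -0.3088, 0.0269]
eef_rot: [3.141, 0.001, 2.264]
force: [0.3, -0.1, -0.5]
grip_width: 0.0272
finger_force: 15.0
```

```bash
python3 -m handwheel '[{"claw":20,"x":0,"y":0,"z":0.7,"yaw":0},{"claw":20,"x":0,"y":0,"z":0.7,"yaw":0}]'
```

```text
clock: 5.45
tool_pos: [0.4651, -0.3087, 0.0258]
eef_rot: [3.142, 0.0, 2.264]
force: [0.5, -0.3, -0.2]
grip_width: 0.0268
finger_force: 15.0
```

```bash
python3 -m handwheel '[{"claw":20,"x":0,"y":0,"z":0.4,"yaw":0},{"claw":20,"x":0,"y":0,"z":0.8,"yaw":0}]'
```

```text
clock: 5.65
tool_pos: [0.4652, -0.3088, 0.0254]
eef_rot: [3.142, 0.0, 2.264]
force: [-4.6, 3.6, 19.7]
grip_width: 0.0272
finger_force: 15.0
```

Contact. Release and rise.

```bash
python3 -m handwheel '[{"claw":32,"x":0,"y":0,"z":0,"yaw":0},{"claw":36,"x":0,"y":0,"z":0,"yaw":0},{"claw":40,"x":0,"y":0,"z":0,"yaw":0},{"claw":40,"x":0,"y":0,"z":0,"yaw":0},{"claw":40,"x":0,"y":0,"z":-20,"yaw":0},{"claw":60,"x":0,"y":0,"z":-55,"yaw":0},{"claw":91,"x":0,"y":0,"z":-90,"yaw":0},{"claw":91,"x":0,"y":0,"z":-90,"yaw":0}]'; python3 go.py .466 -.0805 .115 232.2;python3 - <<'E'
from h import *
c=cam('wrist'); cv2.imwrite('pics/w2.png',c[0][:,:,::-1])
E
```

```text
clock: 6.45
tool_pos: [0.467, -0.31, 0.1188]
eef_rot: [3.14, 0.006, 2.264]
force: [0.3, 0.1, 0.5]
grip_width: 0.0611
finger_force: 0.0
t 6.45 pos [ 0.467  -0.31    0.1188] yaw 129.7 width 0.0611 F [0.3 0.1 0.5]
shift mm [177.2 146.    3. ] tool yaw -102.5
```

View pics/w2.png

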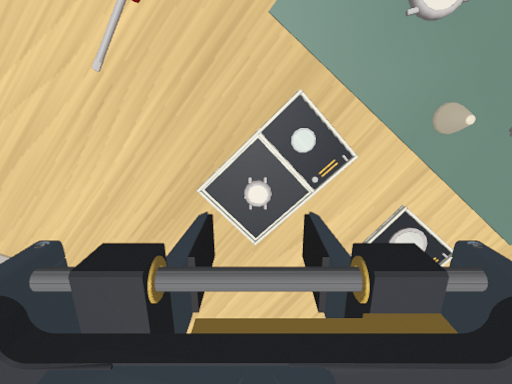

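Wrist view: the small case lies flat in the centre of its pad at (257,193), next to the small round back (303,140). Next, the large case.

```bash
python3 -m handwheel '[{"claw":91,"x":20,"y":17,"z":0,"yaw":-8.5},{"claw":91,"x":40,"y":33,"z":0,"yaw":-17},{"claw":91,"x":70,"y":58,"z":0,"yaw":-25.5},{"claw":91,"x":100,"y":82,"z":0,"yaw":-34},{"claw":91,"x":130,"y":107,"z":0,"yaw":-42.5},{"claw":91,"x":160,"y":132,"z":0,"yaw":-51},{"claw":91,"x":177,"y":146,"z":0,"yaw":-59.5},{"claw":91,"x":177,"y":146,"z":0,"yaw":-68},{"claw":91,"x":177,"y":146,"z":0,"yaw":-76.5},{"claw":91,"x":177,"y":146,"z":0,"yaw":-85},{"claw":91,"x":177,"y":146,"z":0,"yaw":-93.5},{"claw":91,"x":177,"y":146,"z":0,"yaw":-102}]' 20; python3 -m handwheel '[{"claw":91,"x":0,"y":0,"z":0,"yaw":0},{"claw":91,"x":0,"y":0,"z":0,"yaw":0}]' >/dev/null; python3 go.py .466 -.0805 .0255 232.2; python3 - <<'E'
from h import *
c=cam('wrist'); cv2.imwrite('pics/w3.png',c[0][:,:,::-1])
m=c[0]; m=(m.min(2)>150)&(m.max(2).astype(int)-m.min(2)<45)
for k in blobs(m,100,8000):
    p=plane(c,cen(k),.013)
    if .4<p[0]<.7 and abs(p[1])<.2: print(cen(k).round(),cv2.contourArea(k),p.round(4))
E
```

```text
clock: 7.7
tool_pos: [0.4635, -0.079, 0.1137]
eef_rot: [3.14, -0.001, -2.232]
force: [0.3, 0.7, 0.2]
grip_width: 0.091
finger_force: 0.0
t 7.9 pos [ 0.4637 -0.0791  0.1141] yaw -128.5 width 0.0912 F [-0.2 -0.2  0.3]
shift mm [-0.4 -2.7 88.6] tool yaw -0.7
[254. 299.] 508.5 [0.5394 0.0109 0.013 ]
[146. 206.] 455.0 [ 0.5551 -0.1406  0.013 ]
[255. 197.] 1582.0 [ 0.4653 -0.0804  0.013 ]
```

View pics/w3.png

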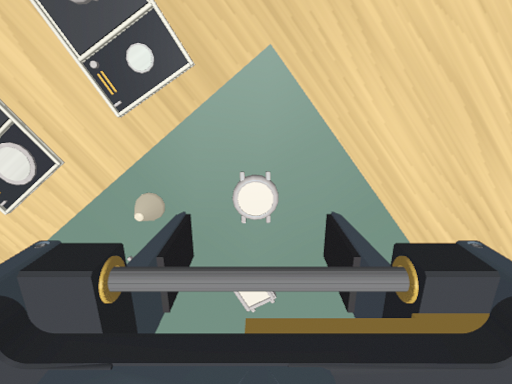

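Wrist view: the large case (255,197) is centred with lugs straight up and down. Descend and grip.

```bash
python3 -m handwheel '[{"claw":80,"x":0,"y":-2.5,"z":40,"yaw":-0.7},{"claw":75,"x":0,"y":-2.5,"z":70,"yaw":-0.7},{"claw":70,"x":0,"y":-2.5,"z":83,"yaw":-0.7},{"claw":70,"x":0,"y":-2.5,"z":88.5,"yaw":-0.7},{"claw":70,"x":0,"y":-2.5,"z":88.5,"yaw":-0.7},{"claw":38,"x":0,"y":-2.5,"z":88.5,"yaw":-0.7},{"claw":38,"x":0,"y":-2.5,"z":88.5,"yaw":-0.7},{"claw":38,"x":0,"y":-2.5,"z":88.5,"yaw":-0.7},{"claw":38,"x":0,"y":-2.5,"z":88.5,"yaw":-0.7},{"claw":38,"x":0,"y":-2.5,"z":88.5,"yaw":-0.7}]' 20; python3 go.py .636 -.3215 .085 180
```

```text
clock: 8.95
tool_pos: [0.4666, -0.0809, 0.0269]
eef_rot: [-3.141, 0.0, -2.227]
force: [-1.5, 0.6, 9.2]
grip_width: 0.0447
finger_force: 20.0
t 8.95 pos [ 0.4666 -0.0809  0.0269] yaw -127.6 width 0.0447 F [-1.5  0.6  9.2]
shift mm [  87.4 -281.1  -58. ] tool yaw 52.4
```

```bash
python3 -m handwheel '[{"claw":38,"x":0,"y":0,"z":-25,"yaw":0},{"claw":38,"x":0,"y":0,"z":-60,"yaw":0},{"claw":38,"x":10,"y":-33,"z":-65,"yaw":8},{"claw":38,"x":22,"y":-70,"z":-65,"yaw":16},{"claw":38,"x":33,"y":-107,"z":-65,"yaw":24},{"claw":38,"x":45,"y":-144,"z":-65,"yaw":32},{"claw":38,"x":56,"y":-180,"z":-65,"yaw":40},{"claw":38,"x":68,"y":-218,"z":-65,"yaw":48},{"claw":38,"x":79,"y":-253,"z":-65,"yaw":52},{"claw":38,"x":86,"y":-275,"z":-65,"yaw":52},{"claw":38,"x":87,"y":-281,"z":-65,"yaw":52},{"claw":38,"x":87,"y":-281,"z":-65,"yaw":52}]'; python3 go.py .636 -.3215 .0295 180; python3 - <<'E'
from h import *
c=cam('top'); cv2.imwrite('pics/t4.png',c[0][:,:,::-1])
E
```

```text
clock: 10.15
tool_pos: [0.6357, -0.3211, 0.091]
eef_rot: [3.141, -0.0, -3.134]
force: [-0.6, 0.6, 0.2]
grip_width: 0.0449
finger_force: 20.0
t 10.15 pos [ 0.6357 -0.3211  0.091 ] yaw -179.6 width 0.0449 F [-0.6  0.6  0.2]
shift mm [-0.3 -0.4 61.5] tool yaw 0.4
```

View pics/t4.png

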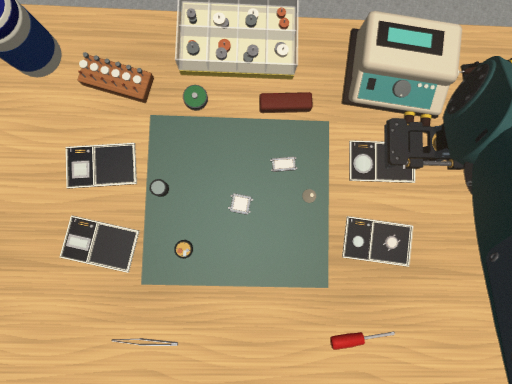

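Top view: gripper over the large-round tray at (410,145), clear of the instrument; the small case sits in its tray at (392,243). Lower gently.

```bash
python3 -m handwheel '[{"claw":38,"x":0,"y":0,"z":25,"yaw":0.4},{"claw":38,"x":0,"y":0,"z":45,"yaw":0.4},{"claw":38,"x":0,"y":0,"z":56,"yaw":0.4},{"claw":38,"x":0,"y":0,"z":59,"yaw":0.4},{"claw":38,"x":0,"y":0,"z":60,"yaw":0.4},{"claw":38,"x":0,"y":0,"z":61,"yaw":0.4},{"claw":38,"x":0,"y":0,"z":61,"yaw":0.4}]'
```

```text
clock: 10.9
tool_pos: [0.6362, -0.3212, 0.0309]
eef_rot: [-3.141, 0.001, -3.141]
force: [-1.3, -0.8, -1.1]
grip_width: 0.0447
finger_force: 20.0
```

```bash
python3 -m handwheel '[{"claw":38,"x":0,"y":0,"z":0.7,"yaw":0},{"claw":38,"x":0,"y":0,"z":0.7,"yaw":0}]'
```

```text
clock: 11.1
tool_pos: [0.636, -0.3211, 0.0299]
eef_rot: [-3.141, 0.0, -3.141]
force: [0.0, -0.5, -0.9]
grip_width: 0.0447
finger_force: 20.0
```

```bash
python3 -m handwheel '[{"claw":38,"x":0,"y":0,"z":0.6,"yaw":0},{"claw":38,"x":0,"y":0,"z":1.2,"yaw":0},{"claw":38,"x":0,"y":0,"z":1.2,"yaw":0}]'
```

```text
clock: 11.4
tool_pos: [0.6359, -0.3211, 0.0289]
eef_rot: [-3.142, -0.0, -3.141]
force: [-2.5, 1.6, 7.1]
grip_width: 0.0448
finger_force: 20.0
```

Contact at the expected height; release.

```bash
python3 -m handwheel '[{"claw":47,"x":0,"y":0,"z":0,"yaw":0},{"claw":50,"x":0,"y":0,"z":0,"yaw":0},{"claw":54,"x":0,"y":0,"z":0,"yaw":0},{"claw":54,"x":0,"y":0,"z":0,"yaw":0},{"claw":54,"x":0,"y":0,"z":-20,"yaw":0},{"claw":70,"x":0,"y":0,"z":-55,"yaw":0},{"claw":91,"x":0,"y":0,"z":-90,"yaw":0},{"claw":91,"x":0,"y":0,"z":-90,"yaw":0}]'; python3 go.py .6223 -.0833 .115 96.5;python3 - <<'E'
from h import *
c=cam('wrist'); cv2.imwrite('pics/w5.png',c[0][:,:,::-1])
E
```

```text
clock: 12.2
tool_pos: [0.6385, -0.3225, 0.125]
eef_rot: [-3.138, 0.007, -3.141]
force: [0.6, 0.2, 0.5]
grip_width: 0.0749
finger_force: 0.0
t 12.2 pos [ 0.6385 -0.3225  0.125 ] yaw -180.0 width 0.0749 F [0.6 0.2 0.5]
shift mm [ 16.1 239.2   9. ] tool yaw 83.5
```

View pics/w5.png

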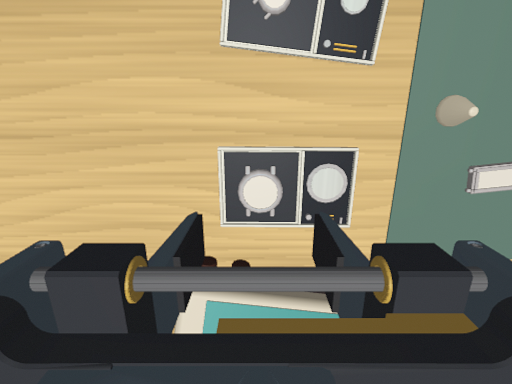

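Wrist view: the large case is flat at (260,190), pad centre about (262,187). Next, the oblong case.

```bash
python3 -m handwheel '[{"claw":91,"x":3,"y":40,"z":0,"yaw":8.5},{"claw":91,"x":6,"y":85,"z":0,"yaw":17},{"claw":91,"x":9,"y":130,"z":0,"yaw":25.5},{"claw":91,"x":12,"y":175,"z":0,"yaw":34},{"claw":91,"x":16,"y":215,"z":0,"yaw":42.5},{"claw":91,"x":16,"y":239,"z":0,"yaw":51},{"claw":91,"x":16,"y":239,"z":0,"yaw":59.5},{"claw":91,"x":16,"y":239,"z":0,"yaw":68},{"claw":91,"x":16,"y":239,"z":0,"yaw":76.5},{"claw":91,"x":16,"y":239,"z":0,"yaw":83.5},{"claw":91,"x":16,"y":239,"z":0,"yaw":83.5},{"claw":91,"x":16,"y":239,"z":0,"yaw":83.5}]' 18; python3 go.py .6223 -.0833 .0235 96.5; python3 - <<'E'
from h import *
c=cam('wrist'); cv2.imwrite('pics/w6.png',c[0][:,:,::-1])
m=c[0]; m=(m.min(2)>150)&(m.max(2).astype(int)-m.min(2)<45)
for k in blobs(m,100,8000):
    p=plane(c,cen(k),.011)
    if .4<p[0]<.7 and abs(p[1])<.2: print(cen(k).round(),cv2.contourArea(k),p.round(4))
E
```

```text
clock: 13.45
tool_pos: [0.6194, -0.082, 0.1182]
eef_rot: [-3.141, -0.0, 1.689]
force: [0.1, -0.7, 0.3]
grip_width: 0.0911
finger_force: 0.0
t 13.45 pos [ 0.6194 -0.082   0.1182] yaw 96.7 width 0.0911 F [ 0.1 -0.7  0.3]
shift mm [-1.7  2.8 94.7] tool yaw 0.2
[199. 238.] 261.0 [ 0.5628 -0.1349  0.011 ]
[262. 196.] 1247.0 [ 0.6222 -0.0814  0.011 ]
[179.  93.] 1924.0 [0.5369 0.0058 0.011 ]
```

View pics/w6.png

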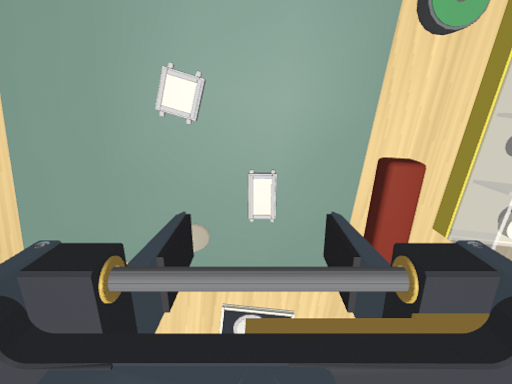

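Wrist view: the oblong case at (262,196) is aligned; the cone (195,237) is outside the finger path. Descend and grip.

```bash
python3 -m handwheel '[{"claw":70,"x":-1,"y":2.8,"z":30,"yaw":0.2},{"claw":60,"x":-1,"y":2.8,"z":60,"yaw":0.2},{"claw":55,"x":-1,"y":2.8,"z":82,"yaw":0.2},{"claw":55,"x":-1,"y":2.8,"z":92,"yaw":0.2},{"claw":55,"x":-1,"y":2.8,"z":94.5,"yaw":0.2},{"claw":55,"x":-1,"y":2.8,"z":94.5,"yaw":0.2},{"claw":20,"x":-1,"y":2.8,"z":94.5,"yaw":0.2},{"claw":20,"x":-1,"y":2.8,"z":94.5,"yaw":0.2},{"claw":20,"x":-1,"y":2.8,"z":94.5,"yaw":0.2},{"claw":20,"x":-1,"y":2.8,"z":94.5,"yaw":0.2},{"claw":20,"x":-1,"y":2.8,"z":94.5,"yaw":0.2}]' 18; python3 go.py .444 .259 .085 96.5
```

```text
clock: 14.6
tool_pos: [0.6229, -0.0828, 0.0244]
eef_rot: [3.141, 0.0, 1.681]
force: [-0.9, 1.0, 6.9]
grip_width: 0.0278
finger_force: 18.0
t 14.6 pos [ 0.6229 -0.0828  0.0244] yaw 96.3 width 0.0278 F [-0.9  1.   6.9]
shift mm [ 359.4 -140.   -60.8] tool yaw -0.2
```

```bash
python3 -m handwheel '[{"claw":20,"x":0,"y":0,"z":-25,"yaw":0},{"claw":20,"x":0,"y":0,"z":-60,"yaw":0},{"claw":20,"x":30,"y":-12,"z":-62,"yaw":0},{"claw":20,"x":75,"y":-29,"z":-62,"yaw":0},{"claw":20,"x":120,"y":-47,"z":-62,"yaw":0},{"claw":20,"x":165,"y":-64,"z":-62,"yaw":0},{"claw":20,"x":210,"y":-82,"z":-62,"yaw":0},{"claw":20,"x":255,"y":-99,"z":-62,"yaw":0},{"claw":20,"x":298,"y":-116,"z":-62,"yaw":0},{"claw":20,"x":335,"y":-130,"z":-62,"yaw":0},{"claw":20,"x":359,"y":-140,"z":-62,"yaw":0},{"claw":20,"x":359,"y":-140,"z":-62,"yaw":0}]'; python3 go.py .444 .259 .0285 96.5
```

```text
clock: 15.8
tool_pos: [0.4424, 0.2608, 0.0859]
eef_rot: [-3.142, -0.0, 1.684]
force: [0.6, -0.1, -0.6]
grip_width: 0.0278
finger_force: 18.0
t 15.8 pos [0.4424 0.2608 0.0859] yaw 96.5 width 0.0278 F [ 0.6 -0.1 -0.6]
shift mm [-2.   1.4 57.4] tool yaw 0.0
```

```bash
python3 -m handwheel '[{"claw":20,"x":-2,"y":1.4,"z":25,"yaw":0},{"claw":20,"x":-2,"y":1.4,"z":45,"yaw":0},{"claw":20,"x":-2,"y":1.4,"z":54,"yaw":0},{"claw":20,"x":-2,"y":1.4,"z":56,"yaw":0},{"claw":20,"x":-2,"y":1.4,"z":57,"yaw":0},{"claw":20,"x":-2,"y":1.4,"z":58,"yaw":0},{"claw":20,"x":-2,"y":1.4,"z":58,"yaw":0}]'
```

```text
clock: 16.5
tool_pos: [0.4458, 0.2569, 0.0284]
eef_rot: [3.141, -0.0, 1.681]
force: [0.2, 0.1, -0.8]
grip_width: 0.0273
finger_force: 18.0
```

```bash
python3 -m handwheel '[{"claw":20,"x":0,"y":0,"z":0.6,"yaw":0},{"claw":20,"x":0,"y":0,"z":1.2,"yaw":0},{"claw":20,"x":0,"y":0,"z":1.2,"yaw":0}]'
```

```text
clock: 16.8
tool_pos: [0.4455, 0.2569, 0.0268]
eef_rot: [3.141, -0.0, 1.681]
force: [-0.1, 1.0, -0.5]
grip_width: 0.0276
finger_force: 18.0
```

```bash
python3 -m handwheel '[{"claw":20,"x":0,"y":0,"z":0.5,"yaw":0},{"claw":20,"x":0,"y":0,"z":0.9,"yaw":0},{"claw":20,"x":0,"y":0,"z":0.9,"yaw":0}]'
```

```text
clock: 17.1
tool_pos: [0.4455, 0.2569, 0.0263]
eef_rot: [-3.141, 0.0, 1.681]
force: [-3.5, -1.3, 15.0]
grip_width: 0.0277
finger_force: 18.0
```

```bash
python3 -m handwheel '[{"claw":32,"x":0,"y":0,"z":0,"yaw":0},{"claw":36,"x":0,"y":0,"z":0,"yaw":0},{"claw":40,"x":0,"y":0,"z":0,"yaw":0},{"claw":40,"x":0,"y":0,"z":0,"yaw":0},{"claw":40,"x":0,"y":0,"z":-20,"yaw":0},{"claw":60,"x":0,"y":0,"z":-55,"yaw":0},{"claw":91,"x":0,"y":0,"z":-90,"yaw":0},{"claw":91,"x":0,"y":0,"z":-90,"yaw":0}]'; python3 go.py .5366 .005 .115 80.2;python3 - <<'E'
from h import *
c=cam('wrist'); cv2.imwrite('pics/w7.png',c[0][:,:,::-1])
E
```

```text
clock: 17.9
tool_pos: [0.4475, 0.2579, 0.1196]
eef_rot: [3.136, -0.002, 1.681]
force: [1.1, 0.1, -0.6]
grip_width: 0.0608
finger_force: 0.0
t 17.9 pos [0.4475 0.2579 0.1196] yaw 96.3 width 0.0608 F [ 1.1  0.1 -0.6]
shift mm [-261.2   60.6    4.4] tool yaw 16.1
```

View pics/w7.png

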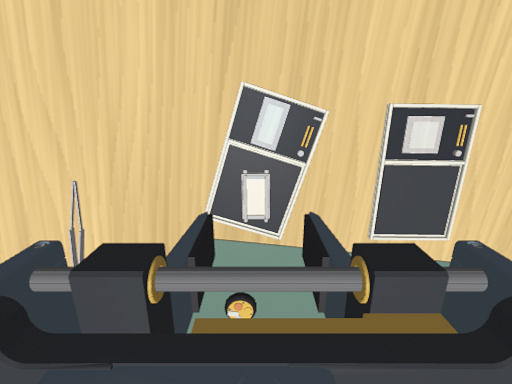

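Wrist view: the oblong case at (256,195), pad centre about (256,189): it looks a few mm off, to be checked from the top. Movement undisturbed. Next, the square.

```bash
python3 -m handwheel '[{"claw":91,"x":-43,"y":10,"z":0,"yaw":5},{"claw":91,"x":-90,"y":21,"z":0,"yaw":12},{"claw":91,"x":-135,"y":31,"z":0,"yaw":16},{"claw":91,"x":-180,"y":42,"z":0,"yaw":16},{"claw":91,"x":-225,"y":52,"z":0,"yaw":16},{"claw":91,"x":-255,"y":59,"z":0,"yaw":16},{"claw":91,"x":-261,"y":60.6,"z":0,"yaw":16},{"claw":91,"x":-261,"y":60.6,"z":0,"yaw":16},{"claw":91,"x":-261,"y":60.6,"z":0,"yaw":16}]' 18; python3 go.py .5366 .005 .025 80.2; python3 - <<'E'
from h import *
c=cam('wrist'); cv2.imwrite('pics/w8.png',c[0][:,:,::-1])
m=c[0]; m=(m.min(2)>150)&(m.max(2).astype(int)-m.min(2)<45)
for k in blobs(m,100,8000):
    p=plane(c,cen(k),.012)
    if .4<p[0]<.7 and abs(p[1])<.2: print(cen(k).round(),cv2.contourArea(k),p.round(4))
t=cam('top'); cv2.imwrite('pics/t8.png',t[0][:,:,::-1])
for k in blobs((t[0].min(2)>150)&(t[0].max(2).astype(int)-t[0].min(2)<40),25,900):
    p=plane(t,cen(k),.014)
    if abs(p[1])>.2 and p[0]<.7 and abs(p[1])<.36: print('top',p.round(4),cv2.contourArea(k))
E
```

```text
clock: 18.85
tool_pos: [0.5337, 0.0048, 0.1151]
eef_rot: [-3.14, 0.0, 1.402]
force: [-0.5, 0.2, 1.1]
grip_width: 0.0913
finger_force: 0.0
t 18.85 pos [0.5337 0.0048 0.1151] yaw 80.3 width 0.0913 F [-0.5  0.2  1.1]
shift mm [ 0.7  2.9 90.1] tool yaw 0.1
[300. 308.] 364.5 [ 0.5576 -0.133   0.012 ]
[262. 195.] 1393.0 [0.537  0.0061 0.012 ]
[130. 101.] 122.0 [0.4357 0.1128 0.012 ]
[262.   4.] 207.5 [0.5633 0.1663 0.012 ]
top [ 0.2802 -0.2818  0.014 ] 39.0
top [0.5972 0.3301 0.014 ] 250.0
top [ 0.628  -0.2488  0.014 ] 253.5
```

View pics/w8.png

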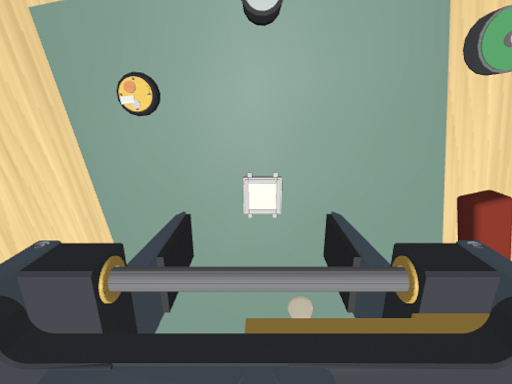

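Wrist view: the square case at (262,195) is aligned. Descend and grip.

```bash
python3 -m handwheel '[{"claw":75,"x":0.7,"y":2.9,"z":30,"yaw":0},{"claw":70,"x":0.7,"y":2.9,"z":60,"yaw":0},{"claw":65,"x":0.7,"y":2.9,"z":80,"yaw":0},{"claw":65,"x":0.7,"y":2.9,"z":88,"yaw":0},{"claw":65,"x":0.7,"y":2.9,"z":90.5,"yaw":0},{"claw":65,"x":0.7,"y":2.9,"z":90.5,"yaw":0},{"claw":30,"x":0.7,"y":2.9,"z":90.5,"yaw":0},{"claw":30,"x":0.7,"y":2.9,"z":90.5,"yaw":0},{"claw":30,"x":0.7,"y":2.9,"z":90.5,"yaw":0},{"claw":30,"x":0.7,"y":2.9,"z":90.5,"yaw":0},{"claw":30,"x":0.7,"y":2.9,"z":90.5,"yaw":0}]' 18; python3 go.py .6115 .2665 .085 80.2
```

```text
clock: 20.05
tool_pos: [0.5377, 0.0043, 0.0257]
eef_rot: [3.141, -0.0, 1.402]
force: [-1.9, 0.1, 6.7]
grip_width: 0.0378
finger_force: 18.0
t 20.05 pos [0.5377 0.0043 0.0257] yaw 80.3 width 0.0378 F [-1.9  0.1  6.7]
shift mm [270.9  28.7 -59.3] tool yaw 0.1
```

```bash
python3 -m handwheel '[{"claw":30,"x":0,"y":0,"z":-25,"yaw":0},{"claw":30,"x":0,"y":0,"z":-60,"yaw":0},{"claw":30,"x":30,"y":3,"z":-62,"yaw":0},{"claw":30,"x":75,"y":8,"z":-62,"yaw":0},{"claw":30,"x":120,"y":13,"z":-62,"yaw":0},{"claw":30,"x":165,"y":17,"z":-62,"yaw":0},{"claw":30,"x":210,"y":22,"z":-62,"yaw":0},{"claw":30,"x":250,"y":27,"z":-62,"yaw":0},{"claw":30,"x":271,"y":29,"z":-62,"yaw":0},{"claw":30,"x":271,"y":29,"z":-62,"yaw":0},{"claw":30,"x":271,"y":29,"z":-62,"yaw":0}]'; python3 go.py .6115 .2665 .0295 80.2
```

```text
clock: 21.15
tool_pos: [0.611, 0.266, 0.0869]
eef_rot: [-3.141, 0.001, 1.402]
force: [-0.3, -0.3, -0.6]
grip_width: 0.0375
finger_force: 18.0
t 21.15 pos [0.611  0.266  0.0869] yaw 80.4 width 0.0375 F [-0.3 -0.3 -0.6]
shift mm [ 0.6  0.5 57.4] tool yaw 0.2
```

```bash
python3 -m handwheel '[{"claw":30,"x":0.5,"y":0.5,"z":25,"yaw":0},{"claw":30,"x":0.5,"y":0.5,"z":45,"yaw":0},{"claw":30,"x":0.5,"y":0.5,"z":54,"yaw":0},{"claw":30,"x":0.5,"y":0.5,"z":56,"yaw":0},{"claw":30,"x":0.5,"y":0.5,"z":57,"yaw":0},{"claw":30,"x":0.5,"y":0.5,"z":58,"yaw":0},{"claw":30,"x":0.5,"y":0.5,"z":58,"yaw":0}]'
```

```text
clock: 21.85
tool_pos: [0.6125, 0.267, 0.03]
eef_rot: [3.141, -0.0, 1.402]
force: [-1.0, 0.1, -0.7]
grip_width: 0.0373
finger_force: 18.0
```

```bash
python3 -m handwheel '[{"claw":30,"x":0,"y":0,"z":0.6,"yaw":0},{"claw":30,"x":0,"y":0,"z":0.6,"yaw":0}]'
```

```text
clock: 22.05
tool_pos: [0.6122, 0.2671, 0.029]
eef_rot: [3.141, -0.0, 1.402]
force: [0.4, 0.5, -0.0]
grip_width: 0.0378
finger_force: 18.0
```

```bash
python3 -m handwheel '[{"claw":30,"x":0,"y":0,"z":0.6,"yaw":0},{"claw":30,"x":0,"y":0,"z":1.2,"yaw":0},{"claw":30,"x":0,"y":0,"z":1.2,"yaw":0}]'
```

```text
clock: 22.35
tool_pos: [0.6121, 0.267, 0.0277]
eef_rot: [-3.142, 0.0, 1.402]
force: [-1.6, -1.5, 4.7]
grip_width: 0.0374
finger_force: 18.0
```

```bash
python3 -m handwheel '[{"claw":40,"x":0,"y":0,"z":0,"yaw":0},{"claw":44,"x":0,"y":0,"z":0,"yaw":0},{"claw":48,"x":0,"y":0,"z":0,"yaw":0},{"claw":48,"x":0,"y":0,"z":0,"yaw":0},{"claw":48,"x":0,"y":0,"z":-20,"yaw":0},{"claw":60,"x":0,"y":0,"z":-55,"yaw":0},{"claw":70,"x":-40,"y":0,"z":-90,"yaw":0},{"claw":70,"x":-85,"y":0,"z":-110,"yaw":0},{"claw":70,"x":-130,"y":0,"z":-130,"yaw":0},{"claw":70,"x":-175,"y":0,"z":-150,"yaw":0},{"claw":70,"x":-220,"y":0,"z":-150,"yaw":0},{"claw":70,"x":-220,"y":0,"z":-150,"yaw":0}]'; python3 - <<'E'
from h import *
t=cam('top'); p=t[0]; cv2.imwrite('pics/t9.png',cv2.resize(p[:,:,::-1],(800,600),interpolation=cv2.INTER_CUBIC))
w=(p.min(2)>185)&(p.max(2).astype(int)-p.min(2)<45)
w=cv2.morphologyEx(w.astype(np.uint8),cv2.MORPH_OPEN,np.ones((3,3)))
for k in blobs(w,20,900):
    c=cen(k)
    if 150<c[1]<265 and (c[0]<140 or 340<c[0]<420): print(c.round(1),plane(t,c,.014).round(4),cv2.contourArea(k))
E
```

```text
clock: 23.55
tool_pos: [0.5745, 0.0463, 0.1782]
eef_rot: [3.141, 0.0, 1.399]
force: [0.1, 0.2, -0.1]
grip_width: 0.0703
finger_force: 0.0
[391.5 242.1] [ 0.4658 -0.3085  0.014 ] 81.0
[357.7 241. ] [ 0.4663 -0.238   0.014 ] 73.0
[ 75.4 241.6] [0.4518 0.329  0.014 ] 171.0
[ 79.8 169. ] [0.5974 0.3306 0.014 ] 236.0
[362.6 163.1] [ 0.628  -0.2488  0.014 ] 240.5
[396.5 160.2] [ 0.6366 -0.3208  0.014 ] 246.0
```

View pics/t9.png

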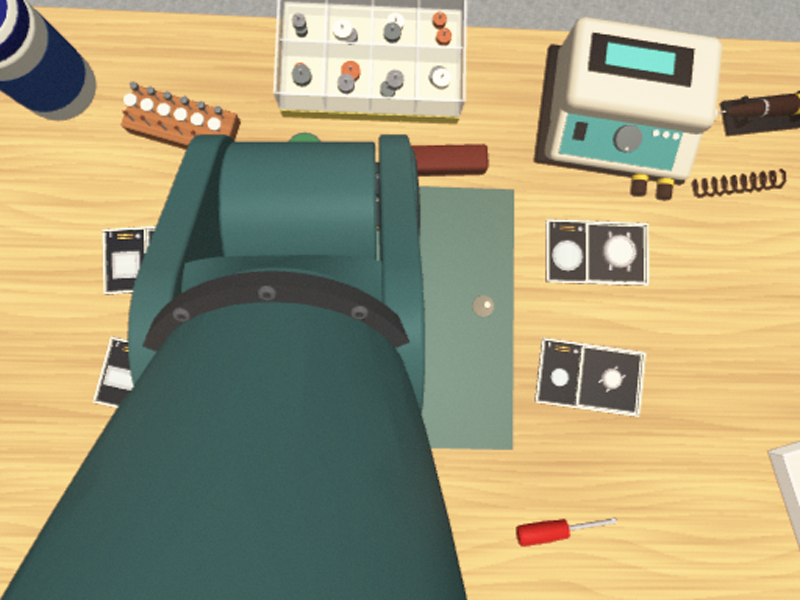

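Top view: both right-hand cases are centred (391,242 and 396,160); the arm hides the left side, so move it away to the right.

```bash
python3 -m handwheel '[{"claw":70,"x":-45,"y":0,"z":0,"yaw":0},{"claw":70,"x":-90,"y":0,"z":0,"yaw":0},{"claw":70,"x":-135,"y":0,"z":0,"yaw":0},{"claw":70,"x":-180,"y":0,"z":0,"yaw":0},{"claw":70,"x":-210,"y":0,"z":0,"yaw":0},{"claw":70,"x":-210,"y":0,"z":0,"yaw":0},{"claw":70,"x":-210,"y":0,"z":0,"yaw":0},{"claw":70,"x":-210,"y":0,"z":0,"yaw":0}]'; python3 - <<'E'
from h import *
t=cam('top'); p=t[0]; cv2.imwrite('pics/t10.png',cv2.resize(p[110:300,40:240,::-1],(800,600),interpolation=cv2.INTER_CUBIC))
w=(p.min(2)>185)&(p.max(2).astype(int)-p.min(2)<45)
w=cv2.morphologyEx(w.astype(np.uint8),cv2.MORPH_OPEN,np.ones((3,3)))
for k in blobs(w,20,900):
    c=cen(k)
    if 150<c[1]<265 and c[0]<140: print(c.round(1),plane(t,c,.014).round(4),cv2.contourArea(k))
E
```

```text
clock: 24.4
tool_pos: [0.5402, -0.1557, 0.1773]
eef_rot: [-3.141, -0.0, 1.403]
force: [-0.4, -0.1, 0.2]
grip_width: 0.07
finger_force: 0.0
[113.3 245.7] [0.4455 0.2544 0.014 ] 207.0
[ 78.1 242. ] [0.4512 0.3238 0.014 ] 224.5
[ 80.4 169.1] [0.5971 0.3295 0.014 ] 229.5
[112.8 162.9] [0.612  0.2658 0.014 ] 195.5
```

View pics/t10.png

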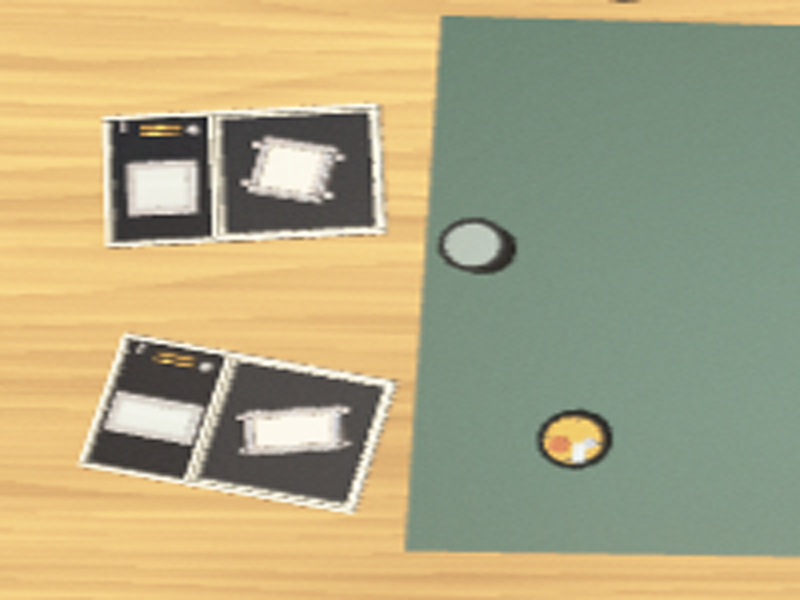

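All four cases are within 5 mm of their pad centres, with shapes matching the backs: square (297,168) and oblong (295,430) in this crop. The movement is undisturbed at (575,438). Hand in.

```bash
python3 -c "
from workcell import order; print(order.hand_in())"
```

```text
the job is handed in; nothing more can be done
None
```

All four watch cases are in their own trays, set down flat within about 5 mm of the pad centres by the top camera, the movement was not touched, and the job is handed in at about 24 s of the 106 s allowed; the hand-in reported no verdict.

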